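Lock the pressure plate down on the glue-up arbor

ROBOT

A 6-joint arm with a two-finger parallel gripper is mounted at the origin on a cart in front of the work surface, level with it; the furniture and walls round the work are solid. World frame = base frame: x ahead of the robot, y to its left, z up, the work surface at z = 0. Lengths are in mm, angles in rad, forces in N, time in s.
With the tool pointing down it reaches from about 275 to 825 mm from the base axis. Payload 4.9 kg.
Tool frame: the origin (TCP) lies at the very end of the fingers, on their centre line; the grasp point (between the pads) lies grip_point_offset behind it (grip_point_offset is the distance from the TCP to the grasp point, in mm); x points along the fingers, y is the direction in which the jaws open and shut, and the axes are right-handed (so a half turn about x gives the same grasp; the last joint's range is limited). The gripper opens to 85 mm and grips with 20 to 120 N. Pads are 22 mm wide; open, the fingers measure 114 mm over their backs; the gripper's body (76 mm by 85 mm) begins 54 mm behind the grasp point. The pads swing forward as they close: fully open they stand 13 mm farther back than shut.
Start: joints at [1.022, 0.326, -0.193, 1.052, 0, 1.437], TCP at [221.65, 503.378, 192.581] pointing down, gripper open.
Joint ranges: [-2.65, 2.65], [-0.97, 1.79], [-1.3, 1.35], [-1.93, 2.1], [-1.47, 1.37], [-3.14, 3.14]. Speed limits (rad/s): [2.57, 2.57, 3.14, 3.14, 3.14, 3.14].

INTERFACE

Orientations are given as a unit quaternion [w, x, y, z].
In Python, from workcell import state, get_image, camera_model, hand_in, find_in, landmark_of, grip_point_offset gives the robot as it stands.
- The arm moves only by the tool servo_tool, never from a script. Its argument "commands" is a list of rows, each an object with "rotation": the turn, a rotation vector about the tool's x, y, z in degrees, a list of three; "offset": the shift along the tool's x, y, z in m, a list of three; "gripper": the opening, from 0 (shut) to 1 (fully open). In form: [{"rotation": [rx, ry, rz], "offset": [dx, dy, dz], "gripper": gripper}, ...]. A call has 1 to 20 rows; each row shifts and turns the commanded pose from where the row before left it, along the tool's axes as they then stand; what a row does not reach is not made up. A row lasts 1/8 s, in which the tool goes at most 62.5 mm and 10.7 degrees, less where a joint would pass 70% of its speed; a pose out of reach is approached as far as the arm can. A call is refused whole if a number of a shift passes 0.0625 or a number of a turn 10.7, either way. A call with a gripper value outside its range is refused whole. The fingers move at their own pace and stop on an object; "force" is the grip in N (left out, the last holds). Time passes only in rows, so rows that do not move let the fingers close. It gives the time, the measured TCP pose, the force and the opening at its end, in the units of the state.
- state(): the state, without advancing time (a new reading comes with each control period).
- get_image(name): name is "side" or "top"; returns (picture, depth): 384x512x3 uint8, blue, green, red; 384x512 float32, mm along the optical axis (not along the pixel's ray), 0 where there is no reading.
- camera_model(name): a dict with "fx", "fy", "cx", "cy" (pixels), "dist_coeffs" ([k1, k2, p1, p2, k3] as OpenCV has them; the pictures are not rectified), "camera_from_world" (4x4, takes a point from world to camera coordinates). Camera axes: x right, y down, z forward; pixel columns grow to the right and rows downward; lengths in mm; the calibration is good to about 2 mm. A picture is of the moment at which its call begins. camera_model takes no time and is no camera call.
- hand_in(): hands the job in, once; it reports no verdict.
Trained networks look in the newest picture that a camera, given by its name, has taken for a name from the list of things; names that differ only in an ending like _2 or _b are one class to them, and where a whole thing is asked for, a point or a joint stands for the part that bears it (a point fixed in the world has none). Each returns a list of dicts, best first, with "p" (0 to 1); they miss things now and then, are a little off and sometimes report something else, mostly with a low value. They report only what shows in the picture. A call takes as long as a camera call.
- find_in(label, camera): "bbox" ([left, top, width, height] in pixels, round what is visible of it).
- landmark_of(label, camera): "at" ([column, row] in pixels: a listed point, or the origin of a listed thing).
The state is a dict: "clock": time; "joint_pos": joint angles; "qvel": joint speeds; "joint_efforts": joint torques, N m; "ee_pos": TCP position; "eef_rot": TCP orientation; "ft_force": force on the tool from outside, world axes, zero at the start; "ft_torque": the same for the moment, N m; "finger_gap": opening from 0.0 (shut) to 1.0 (fully open).
Only numpy, scipy, OpenCV 4.12 (cv2) and the standard library are available. Lean on these libraries where they do the work, as an engineer would, in place of code of your own. Each camera call takes 0.05 s, during which the arm holds its last target. There are 200 camera calls.

TASK

The wheel blank on the small spring press has been glued: put its pressure plate on. Lower the plate squarely over the arbor, feel for the angle at which its slots drop past the arbor's cross key, push it down against the bed springs without forcing anything, and turn it clockwise (seen from above) to the stop so that it rises into its seats and stays locked when you let go; leave the other things on the desk alone.

Things in the scene. Friction and masses are not known exactly. Their poses are not given: they have to be found in the camera images.
- plate_grip (a point): Centre of the grip of the loose pressure plate (250 g): 81 mm above its underside, on its axis, z up. The plate is a dark disc with an upright aluminium sleeve (42 mm across, up to 100 mm above the underside). The top 39 mm of the sleeve has two upright flats, 30 mm apart, facing the plate's +y and -y: grip there. The shoulder below the flats may be pushed on.
- plate_slots (a point): Centre of the plate's underside (disc 90 mm across, 10 mm thick; at first it stands on the board). A bore 13.8 mm across runs through disc and sleeve. In the disc two slots, 6.5 mm wide, reach 23.5 mm out from the axis along this point's +x and -x, below two white marks on the disc; half a turn gives the same plate.
- plate_seats (a point): Between the two seats of the plate, 7.5 mm above its underside. They are grooves 2.5 mm deep and 8 mm wide in the top of the disc along this point's +x and -x, 0.70 rad (40 degrees) counterclockwise from the slots seen from above. Over the disc is an open chamber 12 mm high where the cross key can swing from slots to seats; walls stop it at either end.
- rod_top (a point): Topmost point of the press's arbor, a vertical steel rod, 12 mm across with a round end, 168 mm above the underside of the press; its x and y are those of the rod's axis. The axes of this point are those of the press, z up.
- key (a point): Centre of the arbor's cross key, 94 mm below rod_top; a level dark steel bar through the rod, 5 mm wide, 5 mm high, 44 mm long. The point has the axes of the press; the key lies along its x only roughly, up to 0.65 rad to either side: its true angle is not reported and must be felt or seen. The arbor is clamped and slips round only if forced (0.4 N m).
- press: The small spring press, 124 mm across, green cast base, fixed on the board (board top 26 mm above the desk). Origin at the centre of its underside. Round its arbor, on a spring bed, lies the glued wooden wheel blank, 112 mm across, its top 70 mm above the origin. With its slots over the key the plate comes down on the blank, 6.5 mm lower than where it rests on the key.
- bed (a joint): How far the sprung bed with the blank is pressed down, m: 0 free, 0.013 bottomed. It takes 4 N to start and 1 N more per mm (the plate's weight counts towards it), slowly, as it is damped. The key is free to swing over the disc once this is past 0.0085; with the key in the seats the bed stays at about 0.006.
- glue_bottle: Bystander: brown glue bottle with a white cap, 46 mm across, 90 mm high, at the left; origin at the centre of its underside.
- screw_jar: Bystander: glass jar, 58 mm across, 70 mm high, at the left; origin at the centre of its underside.
- sanding_block: Bystander: wooden sanding block, 52 x 94 x 34 mm, at the left; origin at the centre of its underside.
- pliers: Bystander: red pliers lying at the left, 153 mm long; origin at their middle, on the underside.
- screwdriver: Bystander: red screwdriver lying along the far edge of the board, 195 mm long; origin at its middle, on the underside.
- pencil: Bystander: green pencil lying along the right edge of the board, 112 mm long; origin at its middle, on the underside.
- bush: Bystander: steel ring, 36 mm across and 20 mm high, at the far right of the board; origin at the centre of its underside.

How it is judged:
By the outcome, as a careful person would: the job done as asked, in the order asked, and still so for the second after the job is handed in, with the robot touching nothing.
It also fails if it takes over 64 s, if anything falls off the work surface, if the arm or the gripper's body presses on something with over 40 N, if the wrist force passes 120 N, or if a joint passes its speed limit or range.

## Working session

There is one attempt and no reset: what is moved stays moved. The work goes in short steps, Python scripts to look and compute and a tool call to move; the robot and the scene stay as the last step left them, time stands still between calls to the robot, and variables do not carry over. Pictures are saved under pics/ and viewed, about 8 in all and at most 12, crops included, and the job is handed in when it is done.

Besides the shell and the picture viewer there is one more tool, called in YAML: its name, and indented under it one key for each argument. servo_tool: Moves the arm, as the interface text tells. Its arguments: {"type":"object","properties":{"commands":{"type":"array"},"force":{"type":"number"}},"required":["commands"]}

```bash
mkdir -p pics; ls
cat > h.py <<'E'
import numpy as np, cv2
from workcell import *
from scipy.spatial.transform import Rotation as R
def ray(cam,uv):
    m=camera_model(cam);K=np.array([[m['fx'],0,m['cx']],[0,m['fy'],m['cy']],[0,0,1]])
    n=cv2.undistortPoints(np.array([[uv]],float),K,np.array(m['dist_coeffs'])).ravel()
    T=np.array(m['camera_from_world']);Rm=T[:3,:3];o=-Rm.T@T[:3,3]
    return o,Rm.T@np.array([n[0],n[1],1])
def atz(cam,uv,z):
    o,d=ray(cam,uv);return o+d*(z-o[2])/d[2]
def proj(cam,p):
    m=camera_model(cam);K=np.array([[m['fx'],0,m['cx']],[0,m['fy'],m['cy']],[0,0,1]])
    T=np.array(m['camera_from_world'])
    return cv2.projectPoints(np.array(p,float).reshape(-1,3),cv2.Rodrigues(T[:3,:3])[0],T[:3,3],K,np.array(m['dist_coeffs']))[0].reshape(-1,2)
def tri(a,b):
    (o1,d1),(o2,d2)=ray('top',a),ray('side',b)
    s=np.linalg.lstsq(np.c_[d1,-d2],o2-o1,rcond=None)[0]
    p,q=o1+s[0]*d1,o2+s[1]*d2
    return (p+q)/2,np.linalg.norm(p-q)
def tool():
    s=state();q=s['eef_rot'];return np.array(s['ee_pos']),R.from_quat([q[1],q[2],q[3],q[0]]),s
E
python3 - <<'E'
from h import *
for c in('top','side'):
    im,d=get_image(c);cv2.imwrite(f'pics/{c}0.png',im);np.save(f'pics/{c}0.npy',d)
L={}
for l in('plate_grip','plate_slots','plate_seats','rod_top','key','press'):
    for c in('top','side'):
        r=landmark_of(l,c)[:2];print(l,c,[(np.round(x['at'],1).tolist(),round(x['p'],2)) for x in r])
        if r:L[l,c]=r[0]['at']
    if (l,'top') in L and (l,'side') in L:print('   ',*[np.round(x,1) for x in tri(L[l,'top'],L[l,'side'])])
p,r,s=tool();print(p,r.as_matrix().round(3),s,grip_point_offset)
for c in('top','side'):
    T=np.array(camera_model(c)['camera_from_world']);print(c,-T[:3,:3].T@T[:3,3])
E
```

```text
pics
plate_grip top [([324.7, 225.0], 0.63)]
plate_grip side [([249.8, 141.2], 0.81)]
    [ 440.9 -117.   117.5] 10.8
plate_slots top [([317.5, 229.2], 0.73), ([176.8, 184.2], 0.58)]
plate_slots side [([258.4, 231.4], 0.74), ([249.5, 160.5], 0.72)]
    [ 409.7 -156.  -472.8] 78.4
plate_seats top [([316.9, 229.0], 0.83)]
plate_seats side [([253.0, 158.9], 0.56)]
    [ 432.1 -107.5   40.6] 5.8
rod_top top [([239.7, 184.2], 0.96)]
rod_top side [([259.0, 193.5], 0.89)]
    [553.5 113.7 193.4] 7.9
key top [([242.6, 184.3], 0.8)]
key side [([258.3, 215.3], 0.93)]
    [559.2 112.4 100.8] 3.1
press top [([240.0, 189.4], 0.76)]
press side [([256.2, 230.5], 0.89)]
    [558.  117.2  27. ] 13.3
[221.64100217 503.375591   192.5945844 ] [[ 0.     0.403  0.915]
 [-0.     0.915 -0.403]
 [-1.     0.     0.   ]] {'clock': 0.7, 'joint_pos': array([ 1.02182211e+00,  3.26171181e-01, -1.92605152e-01,  1.05201195e+00,
       -1.59909531e-05,  1.43656703e+00]), 'qvel': array([ 0.00050475,  0.00025142,  0.00079322,  0.00176142,  0.00012692,
       -0.00058885]), 'joint_efforts': array([-1.71349866e-04, -4.43192089e+01,  2.62715614e+01,  7.02871203e-04,
       -4.77332367e-05, -4.76968737e-06]), 'ee_pos': array([221.64100217, 503.375591  , 192.5945844 ]), 'eef_rot': array([ 0.69196349,  0.14558656,  0.69195093, -0.14558499]), 'ft_force': array([-0.1316926 , -0.21285025, -0.38341211]), 'ft_torque': array([ 0.01944246, -0.00831868,  0.01451657]), 'finger_gap': 0.9965449783037932} 18.700000000000003
top [ 425.74542415   73.20930876 1330.35379711]
side [883.27050942 569.98935294 949.63617341]
```

Run:
```python
from h import *
a=cv2.imread('pics/top0.png');b=cv2.imread('pics/side0.png')
c=cv2.resize(a[145:265,190:370],None,fx=4.4,fy=4.4,interpolation=cv2.INTER_CUBIC)
cv2.imwrite('pics/c1.png',c)
cv2.imwrite('pics/c2.png',cv2.resize(b[100:260,170:340],None,fx=3.7,fy=3.7,interpolation=cv2.INTER_CUBIC))
print(camera_model('top'))
```

```text
{'fx': 431.8957837833398, 'fy': 431.8957837833398, 'cx': 260.6198815274914, 'cy': 189.64547741217925, 'dist_coeffs': array([-0.05191894,  0.        ,  0.        ,  0.        ,  0.        ]), 'camera_from_world': array([[ 5.16460788e-03, -9.99921238e-01,  1.14386934e-02,
         5.57872253e+01],
       [-9.95292873e-01, -6.24704011e-03, -9.67112788e-02,
         5.52858945e+02],
       [ 9.67751197e-02, -1.08853742e-02, -9.95246746e-01,
         1.28362563e+03],
       [ 0.00000000e+00,  0.00000000e+00,  0.00000000e+00,
         1.00000000e+00]])}
```

View pics/c1.png

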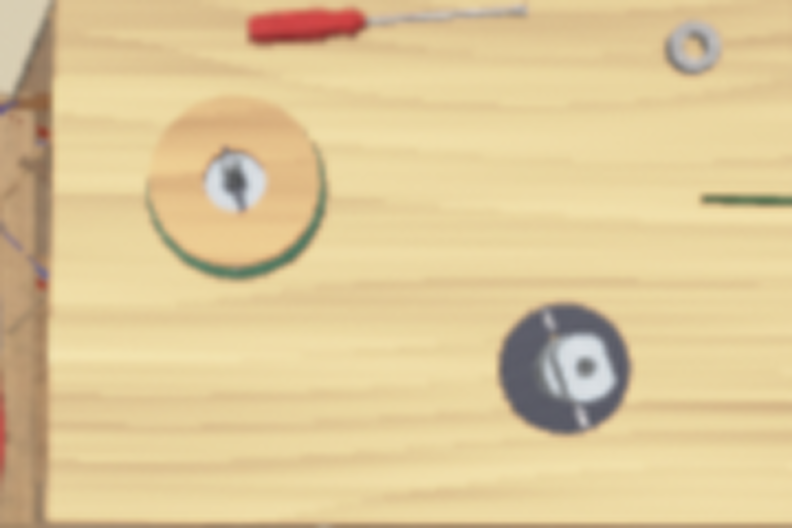

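View pics/c2.png

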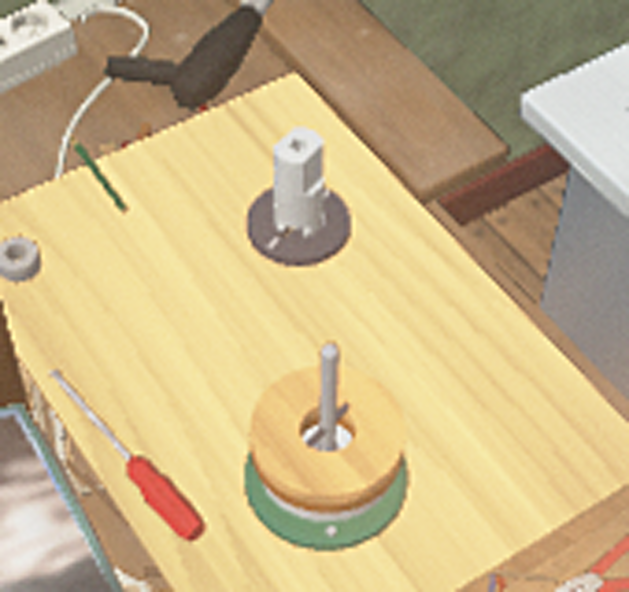

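View pics/top0.png

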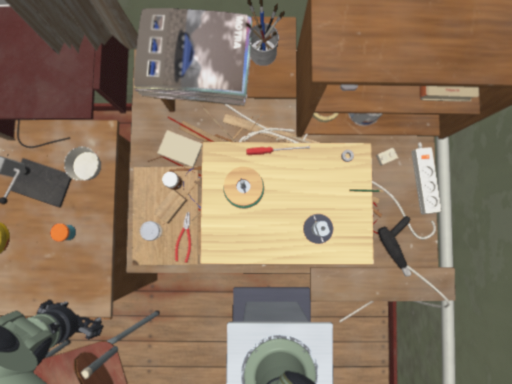

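```bash
cat > m1.py <<'E'
from h import *
a=cv2.imread('pics/top0.png');d=np.load('pics/top0.npy')
def c2p(u,v): # crop->pixel
    return ((u+.5)/4.4-.5+190,(v+.5)/4.4-.5+145)
hsv=cv2.cvtColor(a,cv2.COLOR_BGR2HSV)
f=lambda p:np.round(p,1)
# disc: everything not wood colour within window
w=a[205:255,295:345].astype(int);m=((hsv[205:255,295:345,1]<70)|(w.sum(2)<330)).astype(np.uint8)
m=cv2.morphologyEx(m,cv2.MORPH_OPEN,np.ones((3,3)));cs=max(cv2.findContours(m,0,1)[0],key=cv2.contourArea)
e=cv2.fitEllipse(cs);uv=(e[0][0]+295,e[0][1]+205);print('disc',e,uv,f(atz('top',uv,34)))
m1,m2=[atz('top',c2p(*x),36)[:2] for x in((549,320),(583,416))];v=m1-m2
print('marks',f(m1),f(m2),f((m1+m2)/2),np.linalg.norm(v),np.arctan2(v[1],v[0]))
print('bore top',f(atz('top',c2p(586,367),126)), 'side bore', f(atz('side',((298+.5)/3.7-.5+170,(146+.5)/3.7-.5+100),126)))
k1,k2=[atz('top',c2p(*x),100)[:2] for x in((226,150),(243,210))];v=k1-k2
print('key',f(k1),f(k2),f((k1+k2)/2),np.linalg.norm(v),np.arctan2(v[1],v[0]))
print('blank top',f(atz('top',c2p(236,181),96)))
sp=lambda u,v:((u+.5)/3.7-.5+170,(v+.5)/3.7-.5+100)
print('rod top side',f(atz('side',sp(330,347),192)),'top', f(atz('top',c2p(236,180),194)))
k1,k2=[atz('side',sp(*x),100)[:2] for x in((348,405),(308,444))];v=k1-k2
print('key side',f(k1),f(k2),f((k1+k2)/2),np.linalg.norm(v),np.arctan2(v[1],v[0]))
k1,k2=[atz('side',sp(*x),36)[:2] for x in((276,242),(325,195))];print(f(k1),f(k2))
E
python3 m1.py
python3 - <<'E'
from h import *
im=cv2.imread('pics/top0.png')
im=cv2.imread('pics/top0.png')
c=cv2.resize(im[165:205,222:264],None,fx=9,fy=9,interpolation=cv2.INTER_NEAREST)
s=cv2.imread('pics/side0.png')
s=cv2.resize(s[185:230,235:285],None,fx=8,fy=8,interpolation=cv2.INTER_NEAREST)
cv2.imwrite('pics/c3.png',np.hstack([c[:360],s[:360]]))
E
```

```text
disc ((22.812355041503906, 23.40276336669922), (29.019973754882812, 29.447959899902344), 149.7708282470703) (317.8123550415039, 228.40276336669922) [ 436.1 -113.1   34. ]
marks [ 469.1 -102.7] [ 404.1 -125.5] [ 436.6 -114.1] 68.90650203255397 0.337078679811602
bore top [ 436.5 -113.8  126. ] side bore [ 436.  -112.8  126. ]
key [576.6 116.3] [537.4 104.8] [557.  110.5] 40.833128836392035 0.2835229426900769
blank top [556.7 109.7  96. ]
rod top side [556.  109.7 192. ] top [546.9 106.8 194. ]
key side [534.5 104.4] [577.2 116.6] [555.9 110.5] 44.37740489573619 -2.8647109739010403
[ 465.  -102.3] [ 400.  -124.6]
```

View pics/c3.png

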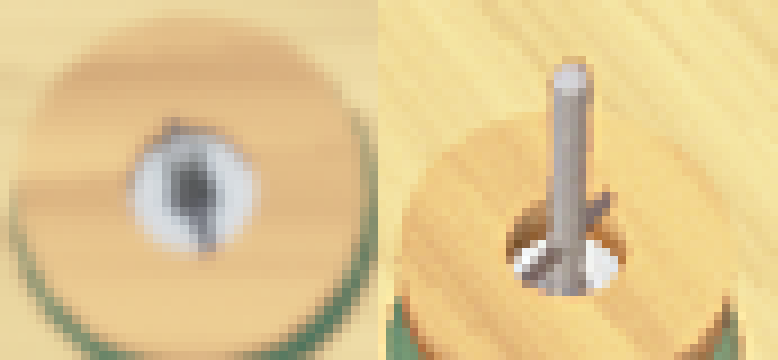

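servo_tool:
  commands:
    - {"rotation":[0,0,0],"offset":[0,-0.0434,0.0405],"gripper":1}
    - {"rotation":[0,0,0],"offset":[0,-0.0434,0.0405],"gripper":1}
    - {"rotation":[0,0,0],"offset":[0,-0.0434,0.0405],"gripper":1}
    - {"rotation":[0,0,0],"offset":[0,-0.0434,0.0405],"gripper":1}
    - {"rotation":[0,0,0],"offset":[0,-0.0434,0.0405],"gripper":1}
    - {"rotation":[0,0,0],"offset":[0,-0.0434,0.0405],"gripper":1}
    - {"rotation":[0,0,0],"offset":[0,-0.0434,0.0405],"gripper":1}
    - {"rotation":[0,0,0],"offset":[0,-0.0434,0.0405],"gripper":1}
    - {"rotation":[0,0,0],"offset":[0,-0.0434,0.0405],"gripper":1}
    - {"rotation":[0,0,0],"offset":[0,-0.0434,0.0405],"gripper":1}
    - {"rotation":[0,0,0],"offset":[0,-0.0434,0.0405],"gripper":1}
    - {"rotation":[-8.6,0,0],"offset":[0.01,0,0],"gripper":1}
    - {"rotation":[-8.6,0,0],"offset":[0.01,0,0],"gripper":1}
    - {"rotation":[-8.6,0,0],"offset":[0.01,0,0],"gripper":1}
    - {"rotation":[-8.6,0,0],"offset":[0.01,0,0],"gripper":1}
    - {"rotation":[-8.6,0,0],"offset":[0.01,0,0],"gripper":1}
    - {"rotation":[0,0,0],"offset":[0,0,0],"gripper":1}
    - {"rotation":[0,0,0],"offset":[0,0,0],"gripper":1}

```text
clock: 2.95
ee_pos: [437.2, -113.2, 143.0]
eef_rot: [0.697, -0.118, 0.697, 0.117]
ft_force: [0.8, 1.0, 0.1]
finger_gap: 1.001
```

```bash
cat >> h.py <<'E'
def rel(x,y,z,slot):
    "offset in tool axes (mm) to reach world xyz; turn about tool x (deg) so that plate slots (tool z axis) point at angle slot"
    p,r,s=tool();M=r.as_matrix();d=M.T@(np.array([x,y,z])-p)
    a=np.arctan2(M[1,2],M[0,2]);e=(a-slot+np.pi/2)%np.pi-np.pi/2
    print('tcp',p.round(1),'tool z angle',round(a,4),'tool',M[:,0].round(4),'F',np.round(s['ft_force'],1),'T',np.round(s['ft_torque'],2),'gap',round(s['finger_gap'],3),'t',round(s['clock'],1),'j',np.round(s['joint_pos'],2))
    print('offset',d.round(2),'turn',np.rad2deg(e).round(2))
E
python3 -c "
from h import *
rel(436.3,-113.3,89,.336)
print(proj('top',[[556,110,194],[556,110,100]]))"
```

```text
tcp [ 437.2 -113.2  143. ] tool z angle 0.3337 tool [ 4.e-04 -2.e-04 -1.e+00] F [0.8 1.  0.1] T [-0.06 -0.01 -0.02] gap 1.001 t 3.0 j [-0.42  0.19 -0.51  0.87  0.   -0.75]
offset [53.96  0.18 -0.92] turn -0.13
[[242.06641014 182.10030883]
 [243.09406997 185.84543436]]
```

servo_tool:
  commands:
    - {"rotation":[0,0,0],"offset":[0.02,0,-0.0009],"gripper":1}
    - {"rotation":[0,0,0],"offset":[0.02,0,0],"gripper":1}
    - {"rotation":[0,0,0],"offset":[0.013,0,0],"gripper":1}
    - {"rotation":[0,0,0],"offset":[0,0,0],"gripper":0.6}
    - {"rotation":[0,0,0],"offset":[0,0,0],"gripper":0.2}
    - {"rotation":[0,0,0],"offset":[0,0,0],"gripper":0.2}
    - {"rotation":[0,0,0],"offset":[0,0,0],"gripper":0.2}
    - {"rotation":[0,0,0],"offset":[0,0,0],"gripper":0.2}
  force: 70

```text
clock: 3.95
ee_pos: [436.3, -113.5, 89.8]
eef_rot: [0.697, -0.118, 0.697, 0.118]
ft_force: [-0.6, 0.5, -1.1]
finger_gap: 0.2
```

```bash
python3 -c "
from h import *
rel(436.3,-113.3,270,.28)"
```

```text
tcp [ 436.3 -113.5   89.8] tool z angle 0.3357 tool [ 5.e-04 -2.e-04 -1.e+00] F [-0.6  0.5 -1.1] T [-0.02  0.02 -0.04] gap 0.2 t 4.0 j [-0.42  0.25 -0.59  0.73  0.   -0.75]
offset [-1.8017e+02  9.0000e-02  1.0000e-01] turn 3.19
```

Run:
```python
from h import *
for c in('top','side'):
    im,d=get_image(c);cv2.imwrite(f'pics/{c}1.png',im)
p=proj('side',[436,-113,100])[0].astype(int)
q=proj('top',[436,-113,100])[0].astype(int)
s=cv2.imread('pics/side1.png')[p[1]-55:p[1]+45,p[0]-50:p[0]+50]
t=cv2.imread('pics/top1.png')[q[1]-50:q[1]+50,q[0]-50:q[0]+50]
cv2.imwrite('pics/c4.png',cv2.resize(np.hstack([t,s]),None,fx=4,fy=4,interpolation=cv2.INTER_CUBIC))
```

```text
(no output)
```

View pics/c4.png

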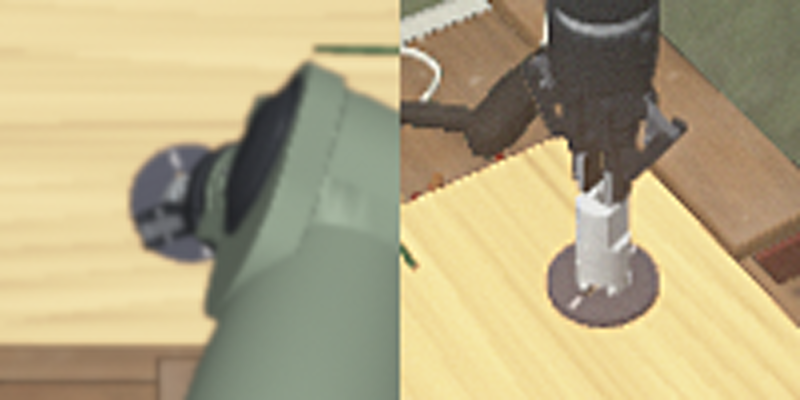

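servo_tool:
  commands:
    - {"rotation":[0,0,0],"offset":[0,0,0],"gripper":0.1}
    - {"rotation":[0,0,0],"offset":[0,0,0],"gripper":0.1}

```text
clock: 4.3
ee_pos: [436.1, -113.4, 89.6]
eef_rot: [0.697, -0.118, 0.697, 0.118]
ft_force: [0.2, 0.1, -0.0]
finger_gap: 0.099
```

Run:
```python
from h import *
p=proj('side',[436,-113,100])[0].astype(int)
for z in (126,110,90): print(z,(proj('side',[436,-113,z])[0]-p+[50,55])*4+[400,0])
im,d=get_image('side')
T=np.array(camera_model('side')['camera_from_world']);m=camera_model('side')
# world points from depth round the sleeve
out=[]
for v in range(p[1]-12,p[1]+25,3):
    row=[]
    for u in range(p[0]-6,p[0]+10,3):
        z=d[v,u]; o,r=ray('side',(u,v)); w=o+r*z; row.append('%d,%d,%d'%tuple(w))
    print(v,row)
print(p)
```

```text
126 [600.51572549 196.19664959]
110 [600.48628625 211.2114889 ]
90 [600.45046671 229.5237826 ]
133 ['384,-229,27', '445,-115,154', '443,-101,164', '435,-98,163', '438,-78,180', '341,-202,27']
136 ['391,-218,27', '443,-118,138', '443,-102,151', '436,-97,151', '423,-100,142', '350,-189,28']
139 ['454,-118,131', '446,-114,131', '442,-103,137', '436,-97,139', '421,-103,126', '357,-178,28']
142 ['455,-116,121', '450,-107,126', '442,-104,124', '437,-95,128', '422,-101,115', '365,-167,27']
145 ['456,-115,109', '452,-104,117', '446,-97,119', '436,-96,115', '422,-100,104', '375,-151,32']
148 ['454,-118,93', '452,-104,104', '448,-95,109', '436,-96,102', '421,-102,88', '382,-141,30']
151 ['456,-115,83', '452,-104,91', '448,-94,98', '436,-95,89', '427,-92,87', '393,-125,37']
154 ['454,-119,64', '454,-101,81', '447,-96,82', '437,-94,77', '427,-92,74', '401,-113,38']
157 ['457,-115,56', '451,-106,62', '448,-94,71', '439,-91,67', '425,-95,56', '407,-104,36']
160 ['456,-117,40', '453,-103,52', '448,-95,56', '438,-92,53', '427,-92,46', '414,-94,35']
163 ['461,-108,37', '450,-109,29', '444,-100,34', '438,-93,37', '430,-86,39', '422,-82,38']
166 ['468,-98,37', '460,-93,36', '452,-88,36', '446,-80,40', '437,-77,37', '429,-72,37']
169 ['472,-91,32', '467,-82,37', '458,-78,35', '452,-71,39', '442,-69,34', '431,-68,29']
[250 145]
```

Run:
```python
from h import *
im,d=get_image('side')
s=im[95:180,205:300].copy()
s=cv2.resize(s,None,fx=7,fy=7,interpolation=cv2.INTER_CUBIC)
cv2.imwrite('pics/c5.png',s)
for c in('top','side'):print(c,landmark_of('plate_grip',c)[:1],landmark_of('plate_slots',c)[:1])
```

```text
top [{'at': [325.8, 225.6], 'p': 0.51}] [{'at': [318.5, 227.4], 'p': 0.57}]
side [{'at': [248.6, 142.6], 'p': 0.91}] [{'at': [251.0, 160.1], 'p': 0.94}]
```

View pics/c5.png

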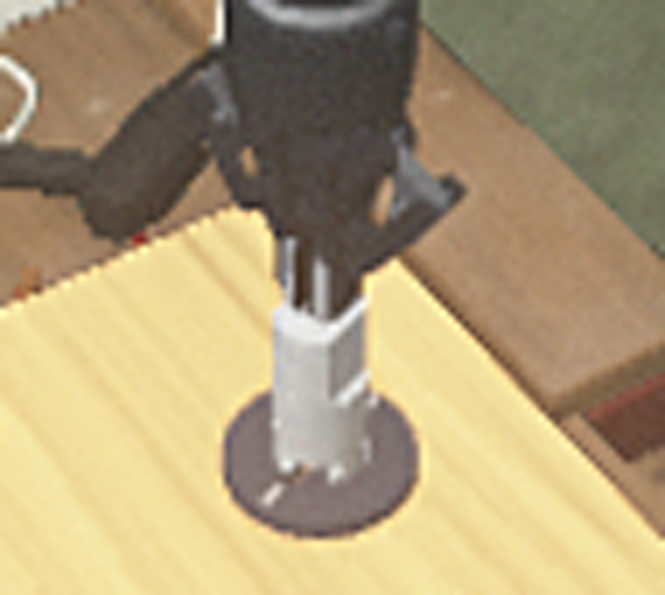

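servo_tool:
  commands:
    - {"rotation":[0,0,0],"offset":[0.001,0,0],"gripper":0.1}
    - {"rotation":[0,0,0],"offset":[0.001,0,0],"gripper":0.1}
    - {"rotation":[0,0,0],"offset":[0.001,0,0],"gripper":0.1}

```text
clock: 4.97
ee_pos: [436.2, -113.4, 87.5]
eef_rot: [0.697, -0.118, 0.697, 0.118]
ft_force: [-5.4, 2.2, 19.5]
finger_gap: 0.101
```

servo_tool:
  commands:
    - {"rotation":[0,0,0],"offset":[0.001,0,0],"gripper":0.1}
    - {"rotation":[0,0,0],"offset":[0.001,0,0],"gripper":0.1}
    - {"rotation":[0,0,0],"offset":[0,0,0],"gripper":0.1}

```text
clock: 5.35
ee_pos: [436.4, -113.5, 87.5]
eef_rot: [0.698, -0.119, 0.697, 0.118]
ft_force: [-9.3, 3.1, 31.8]
finger_gap: 0.103
```

Run:
```python
from h import *
rel(436.3,-113.3,89,.336)
im,d=get_image('side')
for v in range(100,148,3):
    print(v,[('%d,%d,%d|%d'%(*(lambda o_r:o_r[0]+o_r[1]*d[v,u])(ray('side',(u,v))),im[v,u].mean())) for u in range(242,262,3)])
```

```text
tcp [ 436.4 -113.5   87.5] tool z angle 0.3359 tool [ 0.0014 -0.001  -1.    ] F [-9.3  3.1 31.8] T [0.81 2.04 0.01] gap 0.103 t 5.3 j [-0.42  0.25 -0.6   0.72 -0.   -0.75]
offset [-1.53  0.2   0.02] turn -0.0
100 ['470,-98,299|71', '465,-93,300|80', '460,-86,303|77', '451,-86,299|83', '447,-78,303|69', '439,-75,301|70', '427,-79,292|68']
103 ['469,-101,286|71', '466,-91,292|68', '460,-86,293|67', '454,-81,294|66', '446,-78,292|68', '438,-76,290|62', '428,-78,284|62']
106 ['470,-99,278|72', '466,-91,282|72', '460,-86,283|66', '454,-80,285|68', '446,-79,282|66', '437,-77,279|62', '428,-77,274|58']
109 ['883,569,949|73', '465,-92,271|72', '459,-87,272|72', '455,-79,275|67', '883,569,949|70', '440,-73,272|59', '427,-78,263|59']
112 ['456,-122,234|67', '466,-91,261|71', '461,-83,265|72', '453,-82,262|70', '446,-77,262|60', '437,-76,259|62', '429,-74,257|57']
115 ['458,-120,225|75', '450,-117,224|61', '444,-110,227|71', '442,-98,235|71', '438,-89,239|69', '434,-80,244|72', '428,-76,244|74']
118 ['456,-124,211|70', '452,-114,216|64', '450,-101,225|78', '447,-90,232|72', '438,-89,228|72', '4
[... 571 characters left out ...]
6']
133 ['390,-233,27|193', '449,-120,151|125', '440,-117,149|64', '442,-98,166|113', '433,-96,162|75', '435,-78,179|66', '340,-198,29|215']
136 ['398,-221,28|209', '389,-216,27|179', '440,-117,137|60', '441,-99,152|136', '435,-93,154|67', '355,-194,27|224', '345,-190,25|207']
139 ['405,-209,27|199', '450,-118,129|231', '441,-116,125|114', '440,-101,138|133', '433,-95,139|85', '418,-102,125|193', '356,-174,30|207']
142 ['411,-199,25|193', '455,-111,125|218', '448,-105,126|231', '440,-100,126|226', '432,-97,124|148', '416,-104,110|194', '361,-166,26|209']
145 ['420,-185,28|211', '454,-112,111|201', '450,-102,117|196', '445,-94,121|180', '432,-96,112|141', '379,-157,29|191', '369,-154,26|214']
```

servo_tool:
  commands:
    - {"rotation":[0,0,0],"offset":[-0.006,0,0],"gripper":0.1}
    - {"rotation":[0,0,0],"offset":[0,0,0],"gripper":1}
    - {"rotation":[0,0,0],"offset":[0,0,0],"gripper":1}
    - {"rotation":[0,0,0],"offset":[0,0,0],"gripper":1}
    - {"rotation":[0,0,0],"offset":[0,0,0],"gripper":1}
    - {"rotation":[0,0,0],"offset":[0.02,0,0],"gripper":1}
    - {"rotation":[0,0,0],"offset":[0.0205,0,0],"gripper":1}
    - {"rotation":[0,0,0],"offset":[0,0,0],"gripper":1}

```text
clock: 6.4
ee_pos: [434.7, -112.7, 48.9]
eef_rot: [0.696, -0.117, 0.698, 0.119]
ft_force: [-0.5, 0.6, -0.1]
finger_gap: 1.002
```

servo_tool:
  commands:
    - {"rotation":[0,0,0],"offset":[0,0,0],"gripper":0.6}
    - {"rotation":[0,0,0],"offset":[0,0,0],"gripper":0.2}
    - {"rotation":[0,0,0],"offset":[0,0,0],"gripper":0.2}
    - {"rotation":[0,0,0],"offset":[0,0,0],"gripper":0.2}
    - {"rotation":[0,0,0],"offset":[0,0,0],"gripper":0.2}
  force: 70

```text
clock: 7.02
ee_pos: [436.6, -113.4, 50.6]
eef_rot: [0.698, -0.118, 0.697, 0.118]
ft_force: [0.2, 1.7, 5.9]
finger_gap: 0.34
```

```bash
python3 -c "
from h import *
rel(436.3,-113.3,50,.28)"
```

```text
tcp [ 436.6 -113.4   50.6] tool z angle 0.3358 tool [ 1.e-03 -2.e-04 -1.e+00] F [0.2 1.7 5.9] T [0.07 0.08 0.  ] gap 0.34 t 7.0 j [-0.42  0.31 -0.64  0.62  0.   -0.75]
offset [ 0.63  0.2  -0.24] turn 3.2
```

servo_tool:
  commands:
    - {"rotation":[0,0,0],"offset":[-0.03,0,0],"gripper":0.2}
    - {"rotation":[0,0,0],"offset":[-0.045,0,0],"gripper":0.2}
    - {"rotation":[0,0,0],"offset":[-0.045,0,0],"gripper":0.2}
    - {"rotation":[0,0,0],"offset":[-0.045,0,0],"gripper":0.2}
    - {"rotation":[0,0,0],"offset":[-0.025,0,0],"gripper":0.2}
    - {"rotation":[0,0,0],"offset":[0,0.0214,0.0233],"gripper":0.2}
    - {"rotation":[0,0,0],"offset":[0,0.0214,0.0233],"gripper":0.2}
    - {"rotation":[0,0,0],"offset":[0,0.0214,0.0233],"gripper":0.2}
    - {"rotation":[0,0,0],"offset":[0,0.0214,0.0233],"gripper":0.2}
    - {"rotation":[0,0,0],"offset":[0,0.0214,0.0233],"gripper":0.2}
    - {"rotation":[0,0,0],"offset":[0,0.0214,0.0233],"gripper":0.2}
    - {"rotation":[0,0,0],"offset":[0,0.0214,0.0233],"gripper":0.2}
    - {"rotation":[0,0,0],"offset":[0,0.0214,0.0233],"gripper":0.2}
    - {"rotation":[3.2,0,0],"offset":[0,0,0],"gripper":0.2}
    - {"rotation":[0,0,0],"offset":[0,0,0],"gripper":0.2}
    - {"rotation":[0,0,0],"offset":[0,0,0],"gripper":0.2}

```text
clock: 9.02
ee_pos: [555.3, 109.4, 239.7]
eef_rot: [0.7, -0.099, 0.701, 0.099]
ft_force: [0.2, -0.5, -1.9]
finger_gap: 0.339
```

Run:
```python
from h import *
rel(556.3,110,240,.28)
T,_=get_image('top');S,_=get_image('side')
print(tool()[0].round(1))
c=proj('side',[556,110,190])[0].astype(int);print('org',c-[50,70])
s=S[c[1]-70:c[1]+30,c[0]-50:c[0]+50]
cv2.imwrite('pics/c6.png',cv2.resize(s,None,fx=6,fy=6,interpolation=cv2.INTER_CUBIC))
for z in(194,):print('rod',(proj('side',[556.3,110,z])[0]-c+[50,70])*6)
```

```text
tcp [555.3 109.4 239.7] tool z angle 0.2802 tool [-1.e-03 -2.e-04 -1.e+00] F [ 0.2 -0.5 -1.9] T [-0.06  0.   -0.01] gap 0.339 t 9.0 j [ 0.06  0.33 -0.06  1.18 -0.   -0.22]
offset [-0.34  0.33  1.12] turn 0.01
[555.5 109.3 240. ]
org [208 123]
rod [304.72937613 420.36470537]
```

View pics/c6.png

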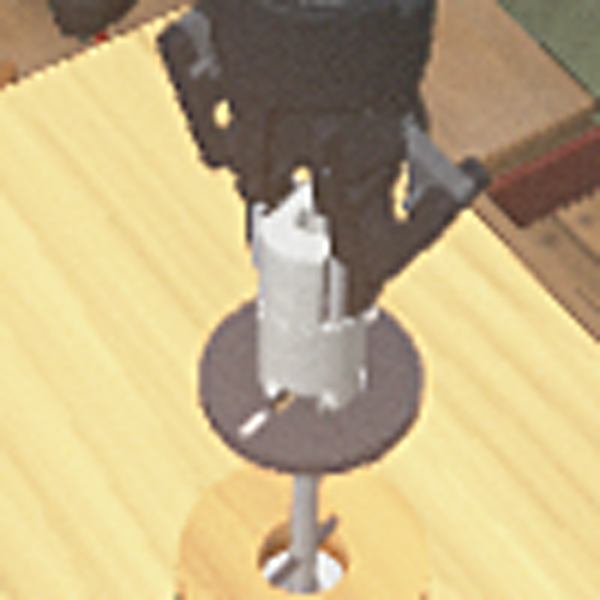

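Run:
```python
from h import *
S,_=get_image('side');p,r,_s=tool();print(p.round(2))
# disc ellipse: dark greyish purple
o=np.array([208,123]);c=S[123:223,208:308].astype(int)
big=cv2.resize(S[123:223,208:308],None,fx=6,fy=6,interpolation=cv2.INTER_CUBIC).astype(int)
# sample the disc outline by radial edge search from crop centre (311,383) on lower half and sides (sat change)
pts=[]
for t in np.deg2rad(np.r_[-20:201:5]):
    if 70<np.rad2deg(t)<110: continue
    rr=np.arange(70,140);x=(311+rr*np.cos(t));y=(383+.8*rr*np.sin(t))
    g=big[y.astype(int),x.astype(int)]; b=g[:,2]  # red
    k=np.argmax(np.diff(cv2.GaussianBlur(b.astype(np.float32)[:,None],(1,7),0).ravel()));pts.append((x[k],y[k]))
pts=np.array(pts,np.float32)
def b2p(q):return (np.array(q)+.5)/6-.5+o
# fit: outline of disc = circle r45 at top edge z=zt (upper) / we fit model of centre by projecting circles at top and bottom and taking the hull
from scipy.optimize import least_squares
P=b2p(pts)
def res(v):
    th=np.linspace(0,2*np.pi,180)
    H=[proj('side',np.c_[v[0]+45*np.cos(th),v[1]+45*np.sin(th),np.full(180,z+v[2])]) for z in(215.4,225.4)]
    h=cv2.convexHull(np.vstack(H).astype(np.float32))
    return [cv2.pointPolygonTest(h,(float(a),float(b)),True) for a,b in P]
s=least_squares(res,[556,110,0],loss='soft_l1',diff_step=1e-4);print('plate',s.x,np.std(s.fun))
s=least_squares(lambda v:res([v[0],v[1],0]),[556,110],loss='soft_l1',diff_step=1e-4);print('plate',s.x,np.std(s.fun))
# rod: columns at rows below disc
for row in(490,505,520):
    g=big[row,270:340].sum(1);print(row,g[::3].tolist())
for z in(140,130,120,110):print(z,(proj('side',[556.3,110,z])[0]+.5-o)*6-.5)
```

```text
[555.58 109.27 240.08]
plate [553.63832625 107.57901547   0.        ] 0.1809135950364493
plate [553.63951353 107.58082132] 0.1807485487468885
490 [569, 570, 579, 590, 598, 596, 587, 570, 555, 538, 534, 519, 497, 465, 421, 428, 502, 583, 609, 616, 614, 610, 612, 615]
505 [581, 582, 577, 574, 581, 576, 555, 537, 539, 539, 528, 507, 491, 464, 414, 416, 492, 577, 604, 613, 615, 610, 608, 606]
520 [583, 589, 589, 582, 580, 560, 513, 489, 523, 549, 535, 504, 481, 453, 421, 424, 484, 529, 523, 475, 394, 364, 428, 519]
140 [304.784331   498.27873584]
130 [304.35478932 511.5251518 ]
120 [303.93208708 524.56000752]
110 [303.51606344 537.38829343]
```

servo_tool:
  commands:
    - {"rotation":[0,0,0],"offset":[0,0.0003,0.0007],"gripper":0.2}
    - {"rotation":[0,0,0],"offset":[0.01,0,0],"gripper":0.2}
    - {"rotation":[0,0,0],"offset":[0.007,0,0],"gripper":0.2}
    - {"rotation":[0,0,0],"offset":[0.002,0,0],"gripper":0.2}
    - {"rotation":[0,0,0],"offset":[0.002,0,0],"gripper":0.2}
    - {"rotation":[0,0,0],"offset":[0.002,0,0],"gripper":0.2}
    - {"rotation":[0,0,0],"offset":[0,0,0],"gripper":0.2}

```text
clock: 10.05
ee_pos: [556.3, 110.2, 217.0]
eef_rot: [0.7, -0.099, 0.7, 0.099]
ft_force: [-0.2, 0.1, -1.8]
finger_gap: 0.34
```

```bash
python3 -c "
from h import *
rel(556.3,110,218,.28)"
```

```text
tcp [556.3 110.2 217. ] tool z angle 0.2799 tool [-1.e-04  0.e+00 -1.e+00] F [-0.2  0.1 -1.8] T [ 0.03  0.05 -0.01] gap 0.34 t 10.1 j [ 0.07  0.34 -0.1   1.12  0.   -0.21]
offset [-0.97 -0.18 -0.03] turn -0.01
```

Continue gently past the rod's round end.

servo_tool:
  commands:
    - {"rotation":[0,0,0],"offset":[0.002,0,0],"gripper":0.2}
    - {"rotation":[0,0,0],"offset":[0.002,0,0],"gripper":0.2}
    - {"rotation":[0,0,0],"offset":[0.002,0,0],"gripper":0.2}
    - {"rotation":[0,0,0],"offset":[0,0,0],"gripper":0.2}

```text
clock: 10.55
ee_pos: [556.6, 110.5, 211.0]
eef_rot: [0.7, -0.098, 0.7, 0.099]
ft_force: [1.0, 0.8, -3.5]
finger_gap: 0.342
```

servo_tool:
  commands:
    - {"rotation":[0,0,0],"offset":[0.002,0,0],"gripper":0.2}
    - {"rotation":[0,0,0],"offset":[0.002,0,0],"gripper":0.2}
    - {"rotation":[0,0,0],"offset":[0.002,0,0],"gripper":0.2}
    - {"rotation":[0,0,0],"offset":[0,0,0],"gripper":0.2}

```text
clock: 11.05
ee_pos: [556.5, 110.4, 205.0]
eef_rot: [0.7, -0.098, 0.7, 0.099]
ft_force: [2.2, 2.5, -2.9]
finger_gap: 0.347
```

servo_tool:
  commands:
    - {"rotation":[0,0,0],"offset":[0,0.0003,0.0005],"gripper":0.2}
    - {"rotation":[0,0,0],"offset":[0.003,0,0],"gripper":0.2}
    - {"rotation":[0,0,0],"offset":[0.003,0,0],"gripper":0.2}
    - {"rotation":[0,0,0],"offset":[0,0,0],"gripper":0.2}

```text
clock: 11.55
ee_pos: [556.5, 110.5, 198.6]
eef_rot: [0.7, -0.099, 0.7, 0.099]
ft_force: [1.8, 1.1, -3.7]
finger_gap: 0.344
```

```bash
python3 -c "
from h import *
rel(556.3,110,127.1,.28)"
```

```text
tcp [556.5 110.5 198.6] tool z angle 0.2797 tool [-6.e-04 -1.e-04 -1.e+00] F [ 1.8  1.1 -3.7] T [ 0.45 -0.44 -0.02] gap 0.344 t 11.6 j [ 0.07  0.36 -0.13  1.08 -0.   -0.21]
offset [71.47 -0.43 -0.3 ] turn -0.01
```

servo_tool:
  commands:
    - {"rotation":[0,0,0],"offset":[0.004,0.0001,0.0004],"gripper":0.2}
    - {"rotation":[0,0,0],"offset":[0.005,0,0],"gripper":0.2}
    - {"rotation":[0,0,0],"offset":[0.005,0,0],"gripper":0.2}
    - {"rotation":[0,0,0],"offset":[0.005,0,0],"gripper":0.2}
    - {"rotation":[0,0,0],"offset":[0.005,0,0],"gripper":0.2}
    - {"rotation":[0,0,0],"offset":[0,0,0],"gripper":0.2}

```text
clock: 12.3
ee_pos: [556.8, 110.8, 174.5]
eef_rot: [0.7, -0.099, 0.7, 0.099]
ft_force: [1.2, 0.8, -3.6]
finger_gap: 0.34
```

servo_tool:
  commands:
    - {"rotation":[0,0,0],"offset":[0.006,0,0],"gripper":0.2}
    - {"rotation":[0,0,0],"offset":[0.006,0,0],"gripper":0.2}
    - {"rotation":[0,0,0],"offset":[0.006,0,0],"gripper":0.2}
    - {"rotation":[0,0,0],"offset":[0.006,0,0],"gripper":0.2}
    - {"rotation":[0,0,0],"offset":[0.006,0,0],"gripper":0.2}
    - {"rotation":[0,0,0],"offset":[0.006,0,0],"gripper":0.2}
    - {"rotation":[0,0,0],"offset":[0,0,0],"gripper":0.2}

```text
clock: 13.18
ee_pos: [556.9, 110.8, 138.5]
eef_rot: [0.7, -0.099, 0.7, 0.099]
ft_force: [0.6, 1.6, -2.6]
finger_gap: 0.344
```

```bash
python3 -c "
from h import *
rel(556.3,110,127.1,.28)"
```

```text
tcp [556.9 110.8 138.5] tool z angle 0.2799 tool [-6.e-04  1.e-04 -1.e+00] F [ 0.6  1.6 -2.6] T [ 0.1  -0.06  0.03] gap 0.344 t 13.2 j [ 0.07  0.4  -0.23  0.94  0.   -0.21]
offset [11.44 -0.65 -0.79] turn -0.01
```

servo_tool:
  commands:
    - {"rotation":[0,0,0],"offset":[0.002,0.0002,0.0001],"gripper":0.2}
    - {"rotation":[0,0,0],"offset":[0.002,0,0],"gripper":0.2}
    - {"rotation":[0,0,0],"offset":[0.002,0,0],"gripper":0.2}
    - {"rotation":[0,0,0],"offset":[0.0015,0,0],"gripper":0.2}
    - {"rotation":[0,0,0],"offset":[0,0,0],"gripper":0.2}

```text
clock: 13.8
ee_pos: [557.0, 111.0, 131.4]
eef_rot: [0.7, -0.099, 0.7, 0.099]
ft_force: [0.4, 1.0, -2.4]
finger_gap: 0.344
```

servo_tool:
  commands:
    - {"rotation":[0,0,0],"offset":[0.001,0,0],"gripper":0.2}
    - {"rotation":[0,0,0],"offset":[0.001,0,0],"gripper":0.2}
    - {"rotation":[0,0,0],"offset":[0.001,0,0],"gripper":0.2}
    - {"rotation":[0,0,0],"offset":[0,0,0],"gripper":0.2}

```text
clock: 14.3
ee_pos: [557.0, 111.0, 128.5]
eef_rot: [0.7, -0.099, 0.7, 0.099]
ft_force: [0.0, 0.0, -1.6]
finger_gap: 0.342
```

servo_tool:
  commands:
    - {"rotation":[0,0,0],"offset":[0.001,0,0],"gripper":0.2}
    - {"rotation":[0,0,0],"offset":[0.001,0,0],"gripper":0.2}
    - {"rotation":[0,0,0],"offset":[0,0,0],"gripper":0.2}

```text
clock: 14.68
ee_pos: [557.0, 111.0, 126.5]
eef_rot: [0.7, -0.099, 0.7, 0.099]
ft_force: [0.2, 0.5, -2.4]
finger_gap: 0.341
```

servo_tool:
  commands:
    - {"rotation":[0,0,0],"offset":[0.001,0,0],"gripper":0.2}
    - {"rotation":[0,0,0],"offset":[0,0,0],"gripper":0.2}

```text
clock: 14.92
ee_pos: [557.1, 111.0, 125.5]
eef_rot: [0.7, -0.099, 0.7, 0.099]
ft_force: [0.3, 0.6, -1.9]
finger_gap: 0.342
```

servo_tool:
  commands:
    - {"rotation":[0,0,0],"offset":[0.001,0,0],"gripper":0.2}
    - {"rotation":[0,0,0],"offset":[0.001,0,0],"gripper":0.2}
    - {"rotation":[0,0,0],"offset":[0,0,0],"gripper":0.2}

```text
clock: 15.3
ee_pos: [557.0, 111.0, 123.5]
eef_rot: [0.7, -0.099, 0.7, 0.099]
ft_force: [0.3, -0.5, -1.7]
finger_gap: 0.344
```

servo_tool:
  commands:
    - {"rotation":[0,0,0],"offset":[0.001,0,0],"gripper":0.2}
    - {"rotation":[0,0,0],"offset":[0.001,0,0],"gripper":0.2}
    - {"rotation":[0,0,0],"offset":[0,0,0],"gripper":0.2}

```text
clock: 15.68
ee_pos: [557.0, 111.0, 121.5]
eef_rot: [0.7, -0.099, 0.7, 0.099]
ft_force: [-0.1, -1.7, -2.2]
finger_gap: 0.342
```

```bash
python3 -c "
from h import *
rel(556.3,110,120.6,.28)"
```

```text
tcp [557.  111.  121.5] tool z angle 0.2798 tool [-3.e-04 -0.e+00 -1.e+00] F [-0.1 -1.7 -2.2] T [-0.03 -0.01  0.03] gap 0.342 t 15.7 j [ 0.07  0.42 -0.25  0.9  -0.   -0.21]
offset [ 0.86 -0.76 -0.95] turn -0.01
```

servo_tool:
  commands:
    - {"rotation":[0,0,0],"offset":[0.001,0,0],"gripper":0.2}
    - {"rotation":[0,0,0],"offset":[0.001,0,0],"gripper":0.2}
    - {"rotation":[0,0,0],"offset":[0.001,0,0],"gripper":0.2}
    - {"rotation":[0,0,0],"offset":[0,0,0],"gripper":0.2}
    - {"rotation":[0,0,0],"offset":[0,0,0],"gripper":0.2}

```text
clock: 16.3
ee_pos: [557.3, 111.1, 118.9]
eef_rot: [0.7, -0.099, 0.7, 0.099]
ft_force: [-1.4, 0.1, 3.7]
finger_gap: 0.34
```

servo_tool:
  commands:
    - {"rotation":[0,0,0],"offset":[0.001,0,0],"gripper":0.2}
    - {"rotation":[0,0,0],"offset":[0.001,0,0],"gripper":0.2}
    - {"rotation":[0,0,0],"offset":[0.001,0,0],"gripper":0.2}
    - {"rotation":[0,0,0],"offset":[0,0,0],"gripper":0.2}
    - {"rotation":[0,0,0],"offset":[0,0,0],"gripper":0.2}

```text
clock: 16.92
ee_pos: [557.3, 111.1, 116.0]
eef_rot: [0.7, -0.099, 0.7, 0.099]
ft_force: [-3.0, 0.5, 6.0]
finger_gap: 0.339
```

servo_tool:
  commands:
    - {"rotation":[0,0,0],"offset":[0.001,0,0],"gripper":0.2}
    - {"rotation":[0,0,0],"offset":[0.001,0,0],"gripper":0.2}
    - {"rotation":[0,0,0],"offset":[0.001,0,0],"gripper":0.2}
    - {"rotation":[0,0,0],"offset":[0.001,0,0],"gripper":0.2}
    - {"rotation":[0,0,0],"offset":[0.001,0,0],"gripper":0.2}
    - {"rotation":[0,0,0],"offset":[0.001,0,0],"gripper":0.2}
    - {"rotation":[0,0,0],"offset":[0,0,0],"gripper":0.2}
    - {"rotation":[0,0,0],"offset":[0,0,0],"gripper":0.2}

```text
clock: 17.92
ee_pos: [557.4, 111.2, 110.8]
eef_rot: [0.701, -0.099, 0.7, 0.099]
ft_force: [-4.2, 1.9, 11.3]
finger_gap: 0.342
```

```bash
python3 -c "
from h import *
rel(556.3,110,110,.28-.7)"
```

```text
tcp [557.4 111.2 110.8] tool z angle 0.28 tool [ 1.1e-03  1.0e-04 -1.0e+00] F [-4.2  1.9 11.3] T [-0.12  0.86 -0.06] gap 0.342 t 17.9 j [ 0.07  0.42 -0.27  0.88  0.   -0.21]
offset [ 0.78 -0.82 -1.37] turn 40.11
```

servo_tool:
  commands:
    - {"rotation":[0,0,0],"offset":[0.0007,0.0001,-0.0003],"gripper":0.2}
    - {"rotation":[0,0,0],"offset":[0,0,0],"gripper":0.2}
    - {"rotation":[3,0,0],"offset":[0,0,0],"gripper":0.2}
    - {"rotation":[3,0,0],"offset":[0,0,0],"gripper":0.2}
    - {"rotation":[0,0,0],"offset":[0,0,0],"gripper":0.2}

```text
clock: 18.55
ee_pos: [558.5, 110.8, 110.6]
eef_rot: [0.706, -0.062, 0.703, 0.062]
ft_force: [-2.0, 0.4, 12.4]
finger_gap: 0.343
```

```bash
python3 -c "
from h import *
rel(556.3,110,110,.28-.7)"
```

```text
tcp [558.5 110.8 110.6] tool z angle 0.1754 tool [ 3.9e-03 -8.0e-04 -1.0e+00] F [-2.   0.4 12.4] T [-0.44  0.37  0.05] gap 0.343 t 18.6 j [ 0.07  0.42 -0.27  0.88 -0.   -0.11]
offset [ 0.6  -0.44 -2.33] turn 34.11
```

servo_tool:
  commands:
    - {"rotation":[3,0,0],"offset":[0,0,0],"gripper":0.2}
    - {"rotation":[3,0,0],"offset":[0,0,0],"gripper":0.2}
    - {"rotation":[3,0,0],"offset":[0,0,0],"gripper":0.2}
    - {"rotation":[3,0,0],"offset":[0,0,0],"gripper":0.2}
    - {"rotation":[0,0,0],"offset":[0,0,0],"gripper":0.2}

```text
clock: 19.18
ee_pos: [558.3, 110.7, 110.6]
eef_rot: [0.708, 0.012, 0.706, -0.012]
ft_force: [-2.2, -0.5, 12.2]
finger_gap: 0.343
```

servo_tool:
  commands:
    - {"rotation":[3,0,0],"offset":[0,0,0],"gripper":0.2}
    - {"rotation":[3,0,0],"offset":[0,0,0],"gripper":0.2}
    - {"rotation":[3,0,0],"offset":[0,0,0],"gripper":0.2}
    - {"rotation":[3,0,0],"offset":[0,0,0],"gripper":0.2}
    - {"rotation":[0,0,0],"offset":[0,0,0],"gripper":0.2}

```text
clock: 19.8
ee_pos: [558.2, 110.7, 110.5]
eef_rot: [0.703, 0.086, 0.701, -0.086]
ft_force: [-1.9, 1.4, 12.2]
finger_gap: 0.343
```

```bash
python3 -c "
from h import *
rel(556.3,110,110,.28-.7)"
```

```text
tcp [558.2 110.7 110.5] tool z angle -0.2435 tool [ 0.0032 -0.0011 -1.    ] F [-1.9  1.4 12.2] T [-0.52  0.62  0.05] gap 0.343 t 19.8 j [ 0.07  0.42 -0.27  0.88 -0.    0.31]
offset [ 0.51 -1.16 -1.67] turn 10.11
```

servo_tool:
  commands:
    - {"rotation":[2,0,0],"offset":[0,0,0],"gripper":0.2}
    - {"rotation":[2,0,0],"offset":[0,0,0],"gripper":0.2}
    - {"rotation":[2,0,0],"offset":[0,0,0],"gripper":0.2}
    - {"rotation":[0,0,0],"offset":[0,0,0],"gripper":0.2}

```text
clock: 20.3
ee_pos: [558.1, 110.7, 110.5]
eef_rot: [0.698, 0.122, 0.695, -0.123]
ft_force: [-1.9, 1.0, 12.2]
finger_gap: 0.339
```

```bash
python3 -c "
from h import *
rel(556.3,110,110,.28-.7)"
```

```text
tcp [558.1 110.7 110.5] tool z angle -0.3479 tool [ 0.0031 -0.0012 -1.    ] F [-1.9  1.  12.2] T [-0.59  0.69  0.11] gap 0.339 t 20.3 j [ 0.07  0.42 -0.27  0.88 -0.    0.41]
offset [ 0.5  -1.25 -1.46] turn 4.13
```

servo_tool:
  commands:
    - {"rotation":[1,0,0],"offset":[0,0,0],"gripper":0.2}
    - {"rotation":[1,0,0],"offset":[0,0,0],"gripper":0.2}
    - {"rotation":[0,0,0],"offset":[0,0,0],"gripper":0.2}

```text
clock: 20.68
ee_pos: [558.1, 110.7, 110.5]
eef_rot: [0.695, 0.134, 0.693, -0.135]
ft_force: [-2.4, 0.7, 11.5]
finger_gap: 0.343
```

```bash
python3 -c "
from h import *
rel(556.3,110,110,.28-.7)"
```

```text
tcp [558.1 110.7 110.5] tool z angle -0.3825 tool [ 0.003  -0.0013 -1.    ] F [-2.4  0.7 11.5] T [-0.6   0.7   0.24] gap 0.343 t 20.7 j [ 0.07  0.42 -0.27  0.88 -0.    0.45]
offset [ 0.47 -1.28 -1.38] turn 2.15
```

servo_tool:
  commands:
    - {"rotation":[0.7,0,0],"offset":[0,0,0],"gripper":0.2}
    - {"rotation":[0,0,0],"offset":[0,0,0],"gripper":0.2}

```text
clock: 20.92
ee_pos: [558.1, 110.7, 110.5]
eef_rot: [0.695, 0.138, 0.692, -0.139]
ft_force: [-2.1, 0.7, 12.7]
finger_gap: 0.346
```

```bash
python3 -c "
from h import *
rel(556.3,110,110,.28-.7)"
```

```text
tcp [558.1 110.7 110.5] tool z angle -0.3944 tool [ 0.003  -0.0012 -1.    ] F [-2.1  0.7 12.7] T [-0.57  0.8   0.4 ] gap 0.346 t 20.9 j [ 0.07  0.42 -0.27  0.88 -0.    0.46]
offset [ 0.47 -1.31 -1.37] turn 1.46
```

servo_tool:
  commands:
    - {"rotation":[-0.8,0,0],"offset":[0,0,0],"gripper":0.2}
    - {"rotation":[0,0,0],"offset":[-0.001,0,0],"gripper":0.2}
    - {"rotation":[0,0,0],"offset":[-0.001,0,0],"gripper":0.2}
    - {"rotation":[0,0,0],"offset":[-0.001,0,0],"gripper":0.2}
    - {"rotation":[0,0,0],"offset":[0,0,0],"gripper":0.2}
    - {"rotation":[0,0,0],"offset":[0,0,0],"gripper":0.2}

```text
clock: 21.68
ee_pos: [557.9, 110.8, 113.0]
eef_rot: [0.695, 0.134, 0.693, -0.134]
ft_force: [-0.1, 0.3, 8.4]
finger_gap: 0.347
```

```bash
python3 -c "
from h import *
rel(556.3,110,110,.28-.7)"
```

```text
tcp [557.9 110.8 113. ] tool z angle -0.3818 tool [ 2.5e-03 -7.0e-04 -1.0e+00] F [-0.1  0.3  8.4] T [-0.39  0.53 -0.09] gap 0.347 t 21.7 j [ 0.07  0.42 -0.26  0.88 -0.    0.45]
offset [ 3.01 -1.33 -1.24] turn 2.19
```

servo_tool:
  commands:
    - {"rotation":[0,0,0],"offset":[-0.001,0,0],"gripper":0.2}
    - {"rotation":[0,0,0],"offset":[-0.0007,0,0],"gripper":0.2}
    - {"rotation":[0,0,0],"offset":[0,0,0],"gripper":0.2}
    - {"rotation":[0,0,0],"offset":[0,0,0],"gripper":0.2}

```text
clock: 22.18
ee_pos: [557.9, 110.8, 114.4]
eef_rot: [0.695, 0.134, 0.693, -0.134]
ft_force: [-1.1, 0.5, 7.1]
finger_gap: 0.344
```

```bash
python3 -c "
from h import *
rel(556.3,110,110,.28-.7)"
```

```text
tcp [557.9 110.8 114.4] tool z angle -0.3818 tool [ 2.2e-03 -7.0e-04 -1.0e+00] F [-1.1  0.5  7.1] T [-0.31  0.39 -0.01] gap 0.344 t 22.2 j [ 0.07  0.42 -0.26  0.89 -0.    0.45]
offset [ 4.39 -1.32 -1.18] turn 2.19
```

servo_tool:
  commands:
    - {"rotation":[0,0,0],"offset":[-0.001,0,0],"gripper":0.2}
    - {"rotation":[0,0,0],"offset":[0,0,0],"gripper":0.2}
    - {"rotation":[0,0,0],"offset":[0,0,0],"gripper":0.2}

```text
clock: 22.55
ee_pos: [557.7, 110.8, 114.5]
eef_rot: [0.695, 0.134, 0.694, -0.134]
ft_force: [4.5, -0.6, -1.5]
finger_gap: 0.346
```

servo_tool:
  commands:
    - {"rotation":[0,0,0],"offset":[-0.001,0,0],"gripper":0.2}
    - {"rotation":[0,0,0],"offset":[0,0,0],"gripper":0.2}
    - {"rotation":[0,0,0],"offset":[0,0,0],"gripper":0.2}

```text
clock: 22.92
ee_pos: [557.6, 110.8, 114.6]
eef_rot: [0.695, 0.134, 0.694, -0.134]
ft_force: [7.5, 0.4, -7.1]
finger_gap: 0.34
```

```bash
python3 -c "
from h import *
rel(556.3,110,110,.28-.7)"
```

```text
tcp [557.6 110.8 114.6] tool z angle -0.3818 tool [ 7.e-04 -3.e-04 -1.e+00] F [ 7.5  0.4 -7.1] T [-0.38 -1.39 -0.02] gap 0.34 t 22.9 j [ 0.07  0.42 -0.26  0.89 -0.    0.45]
offset [ 4.59 -1.26 -0.87] turn 2.19
```

servo_tool:
  commands:
    - {"rotation":[0,0,0],"offset":[0.0012,0,0],"gripper":0.2}
    - {"rotation":[0,0,0],"offset":[0,0,0],"gripper":0.45}
    - {"rotation":[0,0,0],"offset":[0,0,0],"gripper":0.7}
    - {"rotation":[0,0,0],"offset":[0,0,0],"gripper":0.9}
    - {"rotation":[0,0,0],"offset":[0,0,0],"gripper":0.9}
    - {"rotation":[0,0,0],"offset":[0,0,0],"gripper":0.9}
    - {"rotation":[0,0,0],"offset":[-0.01,0,0],"gripper":0.9}
    - {"rotation":[0,0,0],"offset":[-0.02,0,0],"gripper":0.9}
    - {"rotation":[0,0,0],"offset":[-0.03,0,0],"gripper":0.9}
    - {"rotation":[0,0,0],"offset":[-0.04,0,0],"gripper":0.9}
    - {"rotation":[0,0,0],"offset":[-0.04,0,0],"gripper":0.9}
    - {"rotation":[0,0,0],"offset":[0,0,-0.05],"gripper":0.9}
    - {"rotation":[0,0,0],"offset":[0,0,-0.05],"gripper":0.9}
    - {"rotation":[0,0,0],"offset":[0,0,-0.05],"gripper":0.9}
    - {"rotation":[0,0,0],"offset":[0,0,0],"gripper":0.9}
    - {"rotation":[0,0,0],"offset":[0,0,0],"gripper":0.9}

```text
clock: 24.92
ee_pos: [418.4, 167.0, 255.3]
eef_rot: [0.695, 0.134, 0.694, -0.134]
ft_force: [1.0, -0.0, -1.1]
finger_gap: 0.899
```

Run:
```python
from h import *
rel(556.3,110,110,.28-.7)
T,_=get_image('top');S,_=get_image('side')
q=proj('top',[556,110,120])[0].astype(int);c=proj('side',[556,110,120])[0].astype(int)
cv2.imwrite('pics/c7.png',cv2.resize(np.hstack([T[q[1]-45:q[1]+45,q[0]-50:q[0]+50],S[c[1]-45:c[1]+45,c[0]-50:c[0]+50]]),None,fx=4,fy=4,interpolation=cv2.INTER_CUBIC))
for l in('plate_slots','plate_grip','rod_top'):
    a,b=landmark_of(l,'top'),landmark_of(l,'side');print(l,[ (np.round(x[0]['at'],1),round(x[0]['p'],2)) for x in(a,b) if x], *(np.round(v,1) for v in (tri(a[0]['at'],b[0]['at']) if a and b else ())))
```

```text
tcp [418.4 167.  255.3] tool z angle -0.3813 tool [ 2.2e-03  3.0e-04 -1.0e+00] F [ 1.  -0.  -1.1] T [-0.02 -0.    0.03] gap 0.899 t 24.9 j [ 0.22  0.1  -0.32  1.15 -0.    0.6 ]
offset [145.59  -1.79 148.9 ] turn 2.22
plate_slots [(array([245.4, 185.9]), 0.57), (array([258.6, 218.1]), 0.96)] [555.7 106.2  76.9] 6.9
plate_grip [(array([244.2, 180.4]), 0.88), (array([255. , 199.4]), 0.84)] [563.8 105.1 167.3] 0.1
rod_top [(array([238.1, 183. ]), 0.81), (array([257.1, 190.8]), 0.94)] [557.2 115.6 208.6] 13.6
```

View pics/c7.png

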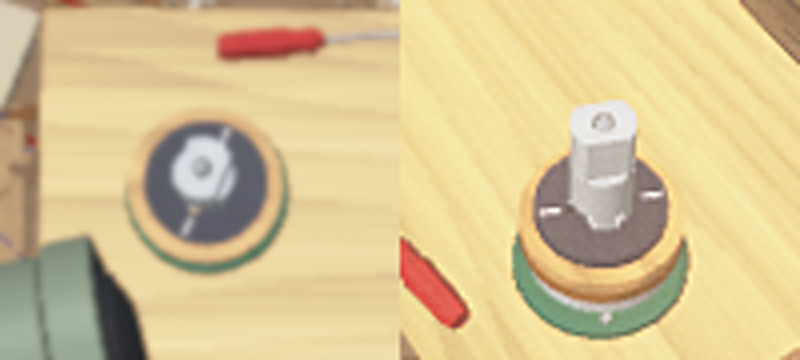

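```bash
python3 -c "
from workcell import *
print(hand_in())"
```

```text
the job is handed in; nothing more can be done
None
```

The pressure plate is on the press and locked in its seats, and the job is handed in at about 25 s of the 64 s allowed.

**What I did:** I gripped the plate by its flats and lowered it over the arbor. The camera views had put the key at about 0.28 rad. The slots dropped past it at that angle on the first try, so I did not have to feel for it. I then pushed the bed down about 10 mm with roughly 12 N and turned the plate clockwise to the stop. After backing off slightly, I let it rise and opened the gripper.

**Last checks:**
- **Seated:** before release, the plate stalled with the bed about 6 mm down and pulled back with about 7 N when I lifted. That matches the key sitting in the seats.
- **After release:** the pictures show it level on the blank. The marks are at about -0.4 rad, some 40 degrees clockwise of the key. The arm is clear of it.
- **Not tested:** I did not try turning the plate back to check the lock. I also did not look again at the other things on the desk; I kept the arm away from them.

**What went wrong or disagreed:**
- **Fingertip height:** the fingertips really end about 38 mm higher than the reported TCP. My first grasp closed on air above the sleeve, and a gentle touch on the sleeve's top (up to about 32 N) gave me the correction.
- **Torque at the stop:** it briefly read 0.40 N m, which is the arbor's slip limit. I backed off at once, but a very small slip cannot be ruled out.
- **Landmark network:** its final `rod_top` reading was poor, with a 14 mm mismatch between cameras, so I did not use it.

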